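# Fit the display module and bond it under the lever press

### The arm

A 7-joint arm with a two-finger parallel gripper is mounted at the origin on the work surface. World frame = base frame: x ahead of the robot, y to its left, z up, the work surface at z = 0. Lengths are in m, angles in rad, forces in N, time in s.
With the tool pointing down it reaches from about 0.425 to 0.925 m from the base axis. Payload 6.8 kg.
Tool frame: the origin (TCP) lies at the very end of the fingers, on their centre line; the grasp point (between the pads) lies 19 mm behind it; z points along the fingers, y is the line along which they close (so a half turn about z gives the same grasp; the last joint's range is limited). The gripper opens to 85 mm and grips with 20 to 120 N. Pads are 22 mm wide; open, the fingers measure 114 mm over their backs; the gripper's body (76 mm by 85 mm) begins 54 mm behind the grasp point. The pads swing forward as they close: fully open they stand 13 mm farther back than shut.
Start: joints at [1.16, 0.477, 0.022, 1.555, -0.011, 1.109, -0.083], TCP at [0.201, -0.644, 0.231] pointing down, gripper open.
Joint ranges: [-2.96, 2.96], [-0.34, 2.1], [-1.41, 1.46], [0.24, 2.44], [-1.37, 4.51], [0.17, 1.92], [-2.96, 2.96]. Speed limits (rad/s): [2.39, 2.39, 3.14, 3.14, 3.14, 3.14, 3.14].

### API

Orientations are given as a unit quaternion [w, x, y, z].
In Python, from station import monitor, eyes, bot gives the robot as it stands.
- The arm moves only by the shell command python3 -m creep 'ROWS' [FORCE]. ROWS is a JSON list of rows, 1 to 20 of them, each of 5 numbers: dx, dy, dz in m, then a turn about the tool's z in rad, then the opening from 0.0 (shut) to 1.0 (fully open); each row shifts and turns the commanded pose from where the row before left it, along the tool's axes as they then stand; what a row does not reach is not made up. A row lasts 1/10 s, in which the tool goes at most 0.05 m and 0.15 rad, less where a joint would pass 70% of its speed; a pose out of reach is approached as far as the arm can. The fingers move at their own pace and stop on an object; FORCE is the grip in N (left out, the last holds). Time passes only in rows, so rows that do not move let the fingers close. It prints the time, the measured TCP pose, the force, the opening and the grip force at its end. Input that does not fit is refused with a message, and nothing moves.
- monitor.get_obs(): the state, without advancing time (a new reading comes with each control period).
- eyes.read_camera(name): name is "scene" or "top"; returns the picture (420x560x3 uint8, blue, green, red); there is no depth.
- eyes.camera_info(name): a dict with "vertical_fov" (degrees; the focal length in pixels is half the picture's height over the tangent of half this angle, whatever the lens; pixels are square), "cx", "cy" (the principal point, pixels), "view" (4x4, takes a point from world to camera coordinates). Camera axes: x right, y up, looking along -z (the intrinsics and any distortion apply to the point x, -y, -z); pixel columns grow to the right and rows downward; lengths in m; the calibration is good to about 2 mm. A picture is of the moment at which its call begins. camera_info takes no time and is no camera call.
- bot.hand_in(): hands the job in; it is judged then, once.
The state is a dict: "t": time; "q": joint angles; "joint_vel": joint speeds; "joint_torque": joint torques, N m; "eef_pos": TCP position; "tool_rot": TCP orientation; "contact_force": force on the tool from outside, world axes, zero at the start; "torque": the same for the moment, N m; "gripper_width": opening from 0.0 (shut) to 1.0 (fully open); "grasp_force": force on a finger pad.
Only numpy, scipy, OpenCV 4.12 (cv2) and the standard library are available. Lean on these libraries where they do the work, as an engineer would, in place of code of your own. Each camera call takes 0.05 s, during which the arm holds its last target. There are 200 camera calls.

### The job

Fit the loose display module lying on the grey mat into the recess of the jug lid in the press, window up and pressed down flush (either way round), while the safety catch still locks the lever. Then flip the safety catch fully off by its thumb paddle, pull the lever down until its pad bears firmly on the module, and finish while still holding the lever down like that, with the fingers on its handle bar. Leave the other things on the bench where they are.

Things in the scene. Friction and masses are not known exactly. Their poses are not given: they have to be found in the camera images.
- module: display module to be fitted: a 46 x 26 x 14 mm block (x, y, z), white below, black bezel with a dark window on top, about 30 g. It lies alone on the grey mat, window up, at any yaw. Origin at the centre of its underside, z up through the window, x along its length.
- mat: grey mat 130 x 110 x 4 mm, fixed, the module lies on it; origin at the centre of its underside.
- recess (a point): centre of the floor of the recess in the white jug lid fixed in the press's nest. The recess is 48 x 28 mm (x, y), 14 mm deep, chamfered: a module on its floor is flush with the lid's flat top, 14 mm above this point (46 mm above the bench). Its frame is the press's: x along the lid, away from the robot, y left, z up.
- lever_hinge (a point): middle of the lever's shaft (along the press's y), 66 mm above the bench, 125 mm behind the recess (+x of the press). Fixed; same frame as recess.
- bar_middle (a point): middle of the lever's handle bar, a round bar parallel to the shaft, 224.6 mm from it, with a rubber sleeve 22 mm thick and 92 mm long between the two flat lever arms (gap 116 mm). Lever up: 290 mm above the bench, 18 mm behind the shaft. Lever down: 111 mm above the bench (65 mm above the lid), 220 mm in front of the shaft.
- handlebar: the handle bar with its sleeve (moves with the lever; origin on the shaft).
- press_pad: the lever's cross piece with stem and 40 x 22 mm rubber pad, 125 mm from the shaft, which comes down flat on the module (moves with the lever; origin on the shaft). With the lever up it stays more than 80 mm behind the recess, 160 to 215 mm above the bench.
- lever (a joint): lever angle in rad: 0 up (its start), 1.45 with the pad on a flush module; it turns towards the robot and down. A spring lifts it back to 0 when let go: just above the module the bar needs about 4 N, every further newton there gives about 1.8 N on the pad; 10 to 20 N on the bar is a firm press. The safety catch blocks it at about 0.1.
- catch (a joint): safety catch angle in rad: 0 locked (its start), 0.95 fully off. Its strut props a tooth of the lever's shaft; it is clear of the tooth from 0.6. It stays where it is left and takes about 3 to 8 N at the paddle's end.
- paddle_end (a point): rounded end (10 mm thick, 24 mm wide) of the catch's thumb paddle, which stands forward and up at 30 degrees from its pivot, 55 mm long, at the right-hand (-y) side of the press. Locked: 70 mm above the bench. Pushed straight down it swings to 19 mm above the bench, fully off, and the strut folds forward from under the lever's tooth. The base plate is 12 mm high.
- catch_pivot (a point): pivot of the catch (axis along the press's y), 42 mm above the bench, 70 mm behind the recess and 130 mm to its right, between two cheeks that stand 62 mm above the bench. Fixed; same frame as recess.
- screwdriver: screwdriver 150 mm long with a black handle, lying behind the mat; bystander.
- tape_roll: paper tape roll, 90 mm across, 24 mm high, lying to the right of the press; bystander.
- cleaner: white bottle with black cap, 56 mm across, 115 mm high, standing behind and left of the press; bystander.
Mind the look-alikes: they are no part of the job. What is shaped like the module but green or yellow is not meant.

How it is judged:
By the outcome, as a careful person would: the job done as asked, in the order asked, and still so for the second after the job is handed in, while the arm keeps its last pose, push and grip.
It also fails if it takes over 72 s, if anything falls off the work surface, if the arm or the gripper's body presses on something with over 40 N, if the wrist force passes 120 N, or if a joint passes its speed limit or range.

## Working session

There is one attempt and no reset: what is moved stays moved. The work goes in short steps, Python scripts to look and compute and a shell command to move; the robot and the scene stay as the last step left them, time stands still between calls to the robot, and variables do not carry over. Pictures are saved under pics/ and viewed, at most 10 in all, crops included, and the job is handed in when it is done.

```bash
ls; mkdir -p pics; python3 - <<'E'
from station import monitor, eyes, bot
import cv2,numpy as np
for n in("scene","top"):
    im=eyes.read_camera(n); cv2.imwrite(f"pics/{n}0.png",im); i=eyes.camera_info(n); print(n,{k:(np.round(v,4).tolist() if not isinstance(v,str) else v) for k,v in i.items()})
print(monitor.get_obs())
E
```

```text
pics
scene {'vertical_fov': 55.6415, 'cx': 282.1601, 'cy': 210.6207, 'view': [[0.657, 0.7536, 0.0206, -0.3484], [-0.4318, 0.3537, 0.8297, 0.063], [0.618, -0.554, 0.5578, -1.4349], [0.0, 0.0, 0.0, 1.0]]}
top {'vertical_fov': 53.141, 'cx': 279.4994, 'cy': 209.5624, 'view': [[-0.0262, -0.9997, -0.0035, 0.033], [0.993, -0.0264, 0.1153, -0.5505], [-0.1154, -0.0005, 0.9933, -1.1511], [0.0, 0.0, 0.0, 1.0]]}
{'t': 0.1, 'q': array([ 1.1598741 ,  0.47775016,  0.02234814,  1.55631862, -0.01151196,
        1.10931088, -0.08312906]), 'joint_vel': array([ 0.00014739, -0.00075078,  0.00146767, -0.00196003, -0.00105391,
        0.0002081 , -0.00159996]), 'joint_torque': array([ 4.72285101e-03, -5.97758174e+01,  1.61375284e+00, -2.81953901e+01,
        1.28641023e-02,  5.02618859e-03,  5.33688464e-06]), 'eef_pos': array([ 0.20113   , -0.64379075,  0.23041544]), 'tool_rot': array([-8.09491336e-04,  9.88560304e-01,  1.50823859e-01, -1.80788057e-04]), 'contact_force': array([ 0.41057663,  0.12052375, -0.72429852]), 'torque': array([ 0.01403691,  0.01046495, -0.01542128]), 'grasp_force': 0.0, 'gripper_width': 1.0008978301920097}
```

View pics/scene0.png

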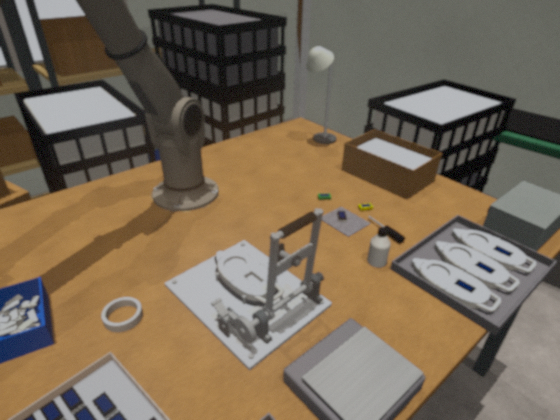

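View pics/top0.png

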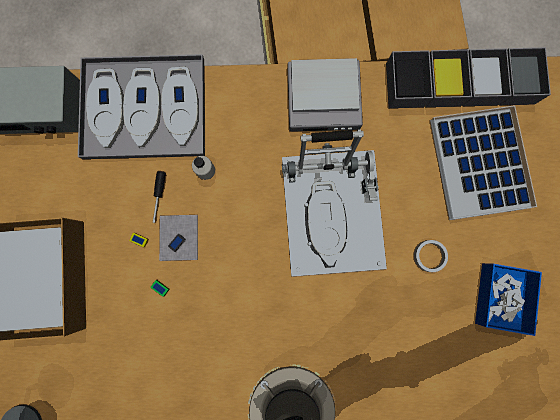

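The top view shows the module at about (177,242) on the mat, with green and yellow decoys beside it. The press plate is at about (335,225), the catch at about (370,185) and the tape at (431,256). I'll enlarge the press and the mat.

```bash
python3 - <<'E'
import cv2,numpy as np
t=cv2.imread("pics/top0.png"); s=cv2.imread("pics/scene0.png")
a=cv2.resize(t[120:285,275:395],None,fx=3.6,fy=3.6,interpolation=cv2.INTER_CUBIC)
b=cv2.resize(t[205:270,120:205],None,fx=4,fy=4,interpolation=cv2.INTER_CUBIC)
o=np.zeros((594,800,3),np.uint8); o[:a.shape[0],:a.shape[1]]=a; o[:b.shape[0],440:440+b.shape[1]]=b
c=cv2.resize(s[195:240,310:400],None,fx=4,fy=4,interpolation=cv2.INTER_CUBIC); o[300:300+c.shape[0],440:800]=c
cv2.imwrite("pics/crop1.png",o)
d=cv2.resize(s[200:360,160:340],None,fx=3.7,fy=3.7,interpolation=cv2.INTER_CUBIC);cv2.imwrite("pics/crop2.png",d)
E
```

```text
(no output)
```

View pics/crop1.png

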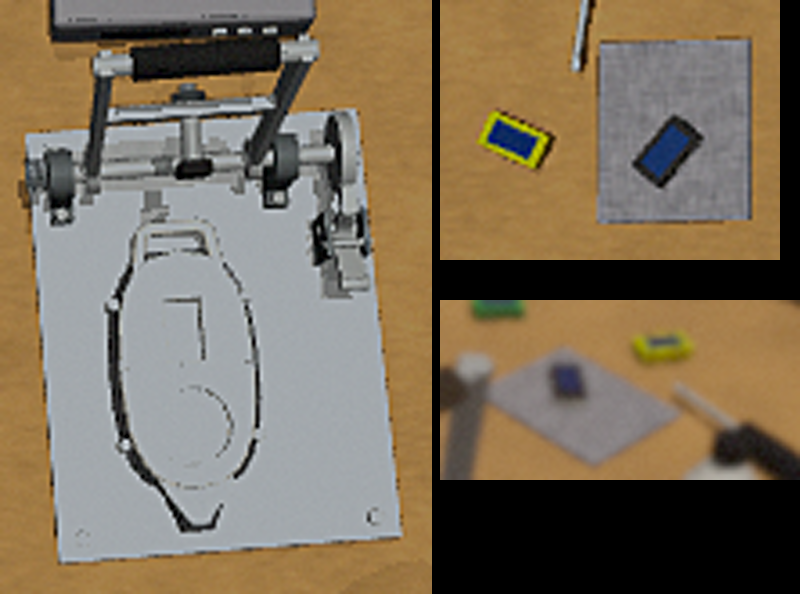

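View pics/crop2.png

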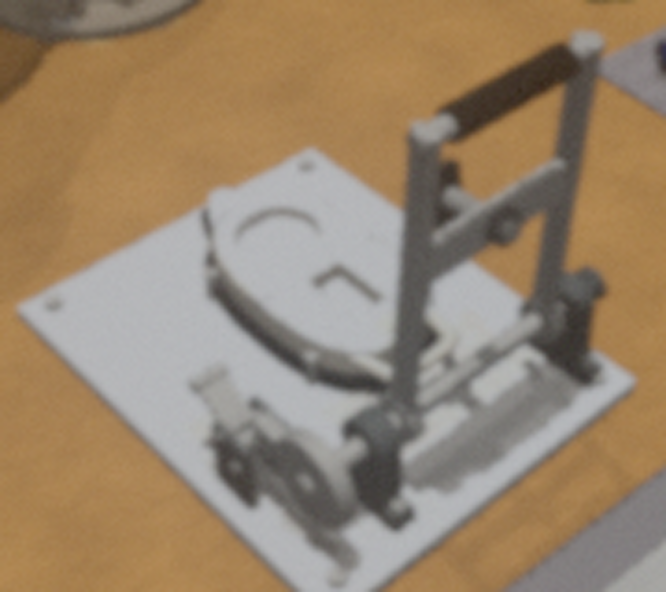

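Crop 1 shows the module standing alone on the mat with its dark bezel and blue window. It also shows the recess's dark L (far and right walls), with its corner at about crop (200,300), i.e. top px (331,203). The sleeve is at (206,58), i.e. px (332,136). Crop 2 shows the same L, the lever up, and the paddle at crop (208,383), i.e. scene px (216,303). Next I'll measure on averaged frames.

```bash
cat > h.py <<'E'
import cv2,numpy as np
from station import monitor, eyes, bot
I={n:eyes.camera_info(n) for n in("scene","top")}
def avg(n,k=6): return np.mean([eyes.read_camera(n).astype(np.float32) for _ in range(k)],0)
def ray(n,uv):
    i=I[n]; V=np.array(i["view"]); f=210/np.tan(np.radians(i["vertical_fov"]/2))
    d=np.array([(uv[0]-i["cx"])/f,-(uv[1]-i["cy"])/f,-1]); R=V[:3,:3]
    return -R.T@V[:3,3], R.T@d
def plane(n,uv,z):
    o,d=ray(n,uv); return o+d*(z-o[2])/d[2]
def tri(u1,u2):
    a,d=ray("top",u1); b,e=ray("scene",u2)
    s=np.linalg.lstsq(np.c_[d,-e],b-a,rcond=None)[0]; p,q=a+d*s[0],b+e*s[1]
    return (p+q)/2,np.linalg.norm(p-q)
def proj(n,P):
    i=I[n]; V=np.array(i["view"]); f=210/np.tan(np.radians(i["vertical_fov"]/2))
    c=V[:3,:3]@P+V[:3,3]; return np.array([i["cx"]+f*c[0]/-c[2],i["cy"]-f*c[1]/-c[2]])
def blob(m,x0,y0,k=4):
    """largest blob of an upsampled crop mask -> contour in picture pixels"""
    c=max(cv2.findContours(m.astype(np.uint8),cv2.RETR_EXTERNAL,cv2.CHAIN_APPROX_NONE)[0],key=cv2.contourArea)
    return (c[:,0].astype(float)+.5)/k-.5+[x0,y0]
def up(im,x0,x1,y0,y1,k=4): return cv2.resize(im[y0:y1,x0:x1],None,fx=k,fy=k,interpolation=cv2.INTER_CUBIC)
E
python3 - <<'E'
from h import *
T=avg("top");S=avg("scene");np.save("T.npy",T);np.save("S.npy",S)
np.set_printoptions(precision=4,suppress=True)
# module
c=up(T,160,198,217,260); m=(c[...,2]<75)
P=np.array([plane("top",p,.018) for p in blob(m,160,217)])[:,:2].astype(np.float32)
r=cv2.minAreaRect(P); print("module",r, cv2.boxPoints(r))
c=up(S,332,352,207,224); m=(c[...,2]<85); b=blob(m,332,207); print("scene mod centroid on z.018",plane("scene",b.mean(0),.018),b.min(0),b.max(0))
# mat
g=up(T,150,206,206,270); m=abs(g[...,2]-g[...,0])<25
# sleeve
c=up(T,300,365,125,145); b1=blob(c.max(2)<70,300,125); r1=cv2.minAreaRect(b1.astype(np.float32)); print("sleeve top",r1)
c=up(S,270,325,205,245); b2=blob(c.max(2)<75,270,205); r2=cv2.minAreaRect(b2.astype(np.float32)); print("sleeve scene",r2)
print("bar",tri(r1[0],r2[0]))
# plate
g=up(T,275,395,145,285); m=(g[...,2]-g[...,0])<35; b=blob(m,275,145)
q=cv2.approxPolyDP(b.astype(np.float32).reshape(-1,1,2),4,True)[:,0]; print("plate poly",[ (p.round(1).tolist(),plane("top",p,.012)[:2].round(4).tolist()) for p in q])
# recess L
print(T[196:224,318:338].mean(2).round(0).astype(int))
E
```

```text
module ((0.4672796130180359, 0.31205445528030396), (0.029718264937400818, 0.04850432276725769), 48.68798828125) [[0.4393 0.3169]
 [0.4757 0.2849]
 [0.4953 0.3072]
 [0.4589 0.3392]]
scene mod centroid on z.018 [0.4698 0.3102 0.018 ] [337.375 211.125] [345.625 219.125]
sleeve top ((330.7274475097656, 133.5124053955078), (15.783761978149414, 61.94846725463867), 87.73949432373047)
sleeve scene ((298.66375732421875, 223.67733764648438), (9.612356185913086, 38.00527572631836), 63.63116455078125)
bar (array([ 0.6881, -0.1011,  0.2942]), np.float64(0.0015538172679394413))
plate poly [([282.1000061035156, 156.60000610351562], [0.7082, 0.0068]), ([290.8999938964844, 275.3999938964844], [0.3663, -0.0086]), ([386.1000061035156, 268.3999938964844], [0.3788, -0.2773]), ([373.3999938964844, 150.10000610351562], [0.7203, -0.2592]), ([354.8999938964844, 151.39999389648438], [0.718, -0.2052]), ([357.1000061035156, 144.60000610351562], [0.738, -0.2127]), ([305.1000061035156, 149.60000610351562], [0.7272, -0.0607]), ([300.8999938964844, 144.60000610351562], [0.7424, -0.0488]), ([299.1000061035156, 155.6
[... 1716 characters left out ...]
 169 169
  169 168]
 [168 169 168 166 169 168 169 168 168 168 168 170 177 100 177 169 168 168
  168 168]
 [169 168 169 167 168 168 168 168 169 168 168 171 178  58 178 171 169 168
  168 168]
 [168 168 168 167 168 168 168 168 168 168 168 171 178  77 173 170 168 168
  167 168]
 [169 168 168 169 168 169 169 169 169 168 169 170 172  67 171 170 168 169
  168 169]
 [168 168 168 166 167 167 169 155 169 168 166 167 167 169 171 169 168 169
  168 168]
 [169 169 168 168 169 168 170 137 169 169 168 169 169 169 169 168 168 167
  168 168]
 [168 168 168 168 168 168 170 167 169 168 168 168 168 169 168 168 168 168
  168 168]
 [168 168 168 168 169 169 168 168 168 169 168 168 168 168 168 168 168 168
  168 168]]
```

```bash
python3 - <<'E'
from h import *
np.set_printoptions(precision=4,suppress=True)
T=np.load("T.npy").mean(2);S=np.load("S.npy").mean(2)
yaw=.0465;X=np.array([np.cos(yaw),np.sin(yaw)]);Y=np.array([-X[1],X[0]])
dark=lambda im,y0,y1,x0,x1,b:np.clip(b-im[y0:y1,x0:x1],0,None)
# top: far wall, right wall
z=.039
d=dark(T,201,205,322,329,160);r=(d*np.arange(201,205)[:,None]).sum(0)/d.sum(0);c=np.arange(322,329)
A=np.array([plane("top",(u,v),z)[:2] for u,v in zip(c,r)])
d=dark(T,205,219,329,333,160);cc=(d*np.arange(329,333)).sum(1)/d.sum(1);rr=np.arange(205,219)
B=np.array([plane("top",(u,v),z)[:2] for u,v in zip(cc,rr)])
print("far wall fit yaw",-np.arctan(np.polyfit(A[:,1],A[:,0],1)[0]),"right wall yaw",np.arctan(np.polyfit(B[:,0],B[:,1],1)[0]))
px=(A@X).mean();py=(B@Y).mean();print("far x",px,"right y",py,"near end",plane("top",(cc[-1],219.5),.046)[:2]@X)
ct=X*(px-.024)+Y*(py+.014);print("centre top",ct)
# scene
for p in [(-.024,.014),(.024,.014),(-.024,-.014),(.024,-.014)]:
    print(p,proj("scene",np.r_[ct+X*p[0]+Y*p[1],.046]),proj("scene",np.r_[ct+X*p[0]+Y*p[1],.032]))
print(S[266:284,240:268].round(0).astype(int))
# bar
for n,(x0,x1,y0,y1) in {"top":(306,360,126,145),"scene":(270,322,205,245)}.items():
    im=np.load("T.npy" if n=="top" else "S.npy");c=up(im,x0,x1,y0,y1)
    for th in(30,45,60):
        b=blob(c.max(2)<th,x0,y0) if (c.max(2)<th).any() else None
        if b is not None:
            q=cv2.minAreaRect(b.astype(np.float32));print(n,th,q)
for off,z in [((.143,0),.29),((.125,0),.066),((.0224,-.13),.07)]:
    P=np.r_[ct+X*off[0]+Y*off[1],z];print(off,P,proj("top",P),proj("scene",P))
E
```

```text
far wall fit yaw -0.015085672958460184 right wall yaw 0.060717192178264864
far x 0.5597895144622181 right y -0.14889512428549617 near end 0.5116526465039901
centre top [ 0.5415 -0.1098]
(-0.024, 0.014) [251.0466 270.675 ] [251.1692 274.6538]
(0.024, 0.014) [263.2736 280.2327] [263.3056 284.2492]
(-0.024, -0.014) [242.6573 275.7148] [242.8456 279.7184]
(0.024, -0.014) [254.8451 285.5739] [254.9434 289.6143]
[[183 183 183 182 183 183 183 183 183 183 183 183 183 183 182 183 183 182
  183 183 181 183 182 182 181 181 179 166]
 [183 183 184 183 184 183 183 183 183 182 183 182 183 183 183 183 183 183
  183 183 183 182 183 182 182 181 177 163]
 [183 184 183 183 183 183 183 183 183 182 182 182 183 182 183 183 183 183
  183 183 182 182 183 182 183 182 177 160]
 [183 183 183 183 183 184 183 183 182 180 179 180 182 182 182 183 183 183
  183 183 183 183 183 183 182 182 177 159]
 [183 183 183 182 183 183 183 182 182 178 174 173 177 180 182 183 182 183
  183 182 183 183 182 182 183 182 177 160]
 [182 183 183 182 182 182 182 181 177 167 156 152 159 170 178 181 182 183
  183 183 183 182 182 183 183 1
[... 1392 characters left out ...]
81 182 182 177 159 127]]
top 30 ((335.6891784667969, 135.2601318359375), (12.206624031066895, 49.73069381713867), 80.53767395019531)
top 45 ((332.74029541015625, 133.60757446289062), (15.275262832641602, 53.904083251953125), 87.54597473144531)
top 60 ((332.81634521484375, 132.93312072753906), (15.660226821899414, 53.96229553222656), 86.2359619140625)
scene 60 ((311.90985107421875, 219.1035614013672), (2.0963897705078125, 5.486645221710205), 58.392494201660156)
(0.143, 0) [ 0.6843 -0.1032  0.29  ] [331.7721 135.9066] [296.8951 224.8875]
(0.125, 0) [ 0.6663 -0.104   0.066 ] [322.6165 165.6496] [287.4292 299.2469]
(0.0224, -0.13) [ 0.5699 -0.2387  0.07  ] [373.3659 198.6514] [215.5992 302.0781]
```

Both views agree on the press:
- **Recess:** (0.5415, -0.1098), yaw 0.0465. The scene L corner is predicted at (251.1,272.7) and seen at (251,272.8).
- **Bar:** predicted at (331.8,135.9), seen at (332,136).
- **Paddle:** predicted at (215.6,302), seen at (216,303).
- **Module:** about (0.468, 0.3115), long axis at -0.72 rad.

Now I'll move.

```bash
cat >> h.py <<'E'
yaw=.0465;X=np.array([np.cos(yaw),np.sin(yaw)]);Y=np.array([-X[1],X[0]]);REC=np.array([.5415,-.1098])
def press(x,y,z): return np.r_[REC+X*x+Y*y,z]
def go(P,th=None):
    """tool-axis displacement (at the present yaw) and turn to reach P, yaw th"""
    o=monitor.get_obs(); from scipy.spatial.transform import Rotation as R
    r=R.from_quat(o["tool_rot"],scalar_first=True).as_matrix(); y=np.arctan2(r[1,0],r[0,0])
    t=0 if th is None else -((th-y+np.pi)%(2*np.pi)-np.pi)
    rr=r if th is None else r@R.from_euler("z",t).as_matrix()
    e=np.asarray(P)-o["eef_pos"]
    print("t",round(o["t"],2),"pos",o["eef_pos"].round(4),"yaw",round(y,4),"now-axes",(r.T@e).round(4),"turn",round(t,4),"after-turn axes",(rr.T@e).round(4),"F",o["contact_force"].round(1),"w",round(o["gripper_width"],3),"q7",o["q"][6].round(2))
E
python3 - <<'E'
from h import *
go([.5,-.4,.23]); 
E
```

```text
t 0.7 pos [ 0.2013 -0.6443  0.2313] yaw 0.3028 now-axes [ 0.358  -0.1441  0.0013] turn 0 after-turn axes [ 0.358  -0.1441  0.0013] F [ 0.3 -0.4  0.3] w 1.0 q7 -0.08
```

```bash
python3 -m creep '[[0.04,-0.016,0,0,1],[0.04,-0.016,0,0,1],[0.04,-0.016,0,0,1],[0.04,-0.016,0,0,1],[0.04,-0.016,0,0,1],[0.04,-0.016,0,0,1],[0.04,-0.016,0,0,1],[0.04,-0.016,0,0,1],[0.038,-0.016,0,0,1]]'
python3 -m creep '[[0,0,0,-0.15,1],[0,0,0,-0.15,1],[0,0,0,-0.15,1],[0,0,0,-0.15,1],[0,0,0,-0.15,1],[0,0,0,-0.15,1],[0,0,0,-0.15,1],[0,0,0,-0.15,1]]'
python3 - <<'E'
from h import *
go([.468,.3115,.15],2.42)
E
```

```text
t: 1.6
eef_pos: [0.5015, -0.3987, 0.2315]
tool_rot: [0.0, 0.989, 0.151, 0.0]
contact_force: [1.1, -0.5, -0.5]
gripper_width: 0.998
grasp_force: 0.0
t: 2.4
eef_pos: [0.5, -0.4002, 0.2314]
tool_rot: [0.0, 0.729, 0.685, -0.0]
contact_force: [0.6, 0.1, 0.7]
gripper_width: 1.001
grasp_force: 0.0
t 2.4 pos [ 0.5    -0.4002  0.2314] yaw 1.5088 now-axes [ 0.7084 -0.0761  0.0813] turn -0.9112 after-turn axes [0.4942 0.5132 0.0813] F [0.6 0.1 0.7] w 1.001 q7 0.38
```

```bash
python3 -m creep '[[0.047,-0.005,0,0,1],[0.047,-0.005,0,0,1],[0.047,-0.005,0,0,1],[0.047,-0.005,0,0,1],[0.047,-0.005,0,0,1],[0.047,-0.005,0,0,1],[0.047,-0.005,0,0,1],[0.047,-0.005,0,0,1],[0.047,-0.005,0,0,1],[0.047,-0.005,0,0,1],[0.047,-0.005,0,0,1],[0.047,-0.005,0,0,1],[0.047,-0.005,0,0,1],[0.047,-0.005,0,0,1],[0.05,-0.006,0,0,1]]'
python3 -m creep '[[0,0,0,-0.15,1],[0,0,0,-0.15,1],[0,0,0,-0.15,1],[0,0,0,-0.15,1],[0,0,0,-0.15,1],[0,0,0,-0.15,1],[0,0,0,-0.011,1],[0,0,0.04,0,1],[0,0,0.04,0,1],[0,0,0,0,1]]'
python3 - <<'E'
from h import *
go([.468,.3115,.008],2.42)
E
```

```text
t: 3.9
eef_pos: [0.4726, 0.3124, 0.2315]
tool_rot: [0.0, 0.731, 0.682, 0.0]
contact_force: [1.3, -0.8, 0.8]
gripper_width: 1.004
grasp_force: 0.0
t: 4.9
eef_pos: [0.47, 0.3081, 0.1468]
tool_rot: [-0.002, 0.358, 0.934, -0.004]
contact_force: [-0.9, -0.4, 0.5]
gripper_width: 1.001
grasp_force: 0.0
t 4.9 pos [0.47   0.3081 0.1468] yaw 2.4103 now-axes [0.0036 0.0024 0.1388] turn -0.0097 after-turn axes [0.0035 0.0024 0.1388] F [-0.9 -0.4  0.5] w 1.001 q7 -0.24
```

```bash
python3 -m creep '[[0.0036,0.0024,0.03,-0.01,1],[0,0,0.035,0,1],[0,0,0.035,0,1],[0,0,0.027,0,1],[0,0,0.01,0,1],[0,0,0,0,1]]'
python3 -m creep '[[0,0,0,0,0.5],[0,0,0,0,0.4],[0,0,0,0,0.2],[0,0,0,0,0.2],[0,0,0,0,0.2],[0,0,0,0,0.2],[0,0,0,0,0.2]]' 30
python3 - <<'E'
from h import *
go([.468,.3115,.009],2.42)
E
```

```text
t: 5.5
eef_pos: [0.4715, 0.3154, 0.0146]
tool_rot: [-0.0, 0.352, 0.936, -0.0]
contact_force: [0.2, -0.2, -0.5]
gripper_width: 0.999
grasp_force: 0.0
t: 6.2
eef_pos: [0.4718, 0.3154, 0.0152]
tool_rot: [0.001, 0.351, 0.936, 0.0]
contact_force: [-0.5, -1.1, 6.4]
gripper_width: 0.287
grasp_force: 29.2
t 6.2 pos [0.4718 0.3154 0.0152] yaw 2.4235 now-axes [ 0.0003 -0.0054  0.0062] turn 0.0035 after-turn axes [ 0.0002 -0.0054  0.0062] F [-0.5 -1.1  6.4] w 0.287 q7 -0.39
```

```bash
python3 -m creep '[[0,0,0,0,0.45],[0,0,0,0,0.45],[0,0,0.005,0,0.45],[0,0,0,0,0.45],[0,0,0,0,0.2],[0,0,0,0,0.2],[0,0,0,0,0.2],[0,0,0,0,0.2],[0,0,0,0,0.2]]' 30
python3 -m creep '[[0,0,-0.02,0,0.2],[0,0,-0.04,0,0.2],[0,0,-0.04,0,0.2],[0,0,-0.02,0,0.2],[0,0,0,0,0.2],[0,0,0,0,0.2]]'
python3 - <<'E'
from h import *
go(press(0,0,.13),.0465+np.pi)
for n,(x0,x1,y0,y1) in {"top":(130,230,190,290),"scene":(280,400,130,230)}.items():
    im=eyes.read_camera(n); cv2.imwrite(f"pics/{n}1.png",im)
a=cv2.resize(cv2.imread("pics/top1.png")[190:290,130:230],(400,400),interpolation=cv2.INTER_CUBIC)
b=cv2.resize(cv2.imread("pics/scene1.png")[120:220,290:390],(400,400),interpolation=cv2.INTER_CUBIC)
cv2.imwrite("pics/g1.png",np.hstack([a,b]))
E
```

```text
t: 7.1
eef_pos: [0.4713, 0.3152, 0.0093]
tool_rot: [-0.0, 0.351, 0.936, -0.0]
contact_force: [-0.4, -0.5, -1.0]
gripper_width: 0.291
grasp_force: 29.5
t: 7.7
eef_pos: [0.4713, 0.3149, 0.1291]
tool_rot: [0.0, 0.351, 0.936, -0.0]
contact_force: [0.3, -0.3, -1.6]
gripper_width: 0.295
grasp_force: 29.6
t 7.7 pos [0.4713 0.3149 0.1291] yaw 2.4235 now-axes [-0.3323 -0.2737 -0.0007] turn -0.7646 after-turn axes [-0.0503 -0.4275 -0.0007] F [ 0.3 -0.3 -1.6] w 0.295 q7 -0.26
```

View pics/g1.png

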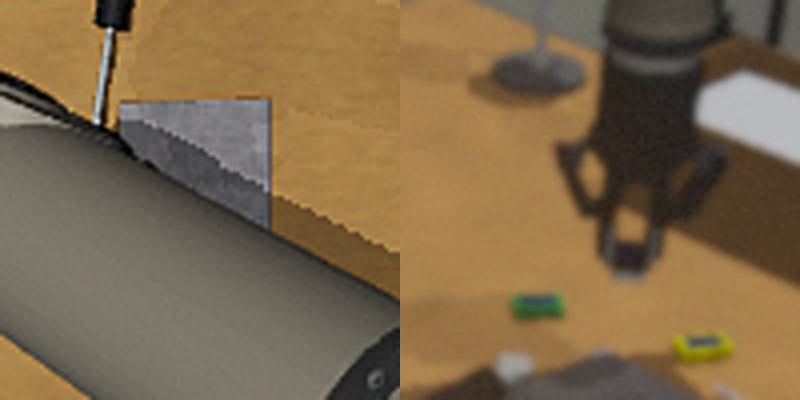

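The scene view (right) shows the module held between the fingers at about crop (630,260), with its white underside protruding below them. Next I'll carry it to the press.

```bash
python3 -m creep '[[-0.0332,-0.0274,0,0,0.2],[-0.0332,-0.0274,0,0,0.2],[-0.0332,-0.0274,0,0,0.2],[-0.0332,-0.0274,0,0,0.2],[-0.0332,-0.0274,0,0,0.2],[-0.0332,-0.0274,0,0,0.2],[-0.0332,-0.0274,0,0,0.2],[-0.0332,-0.0274,0,0,0.2],[-0.0332,-0.0274,0,0,0.2],[-0.0332,-0.0274,0,0,0.2]]'
python3 -m creep '[[0,0,0,-0.15,0.2],[0,0,0,-0.15,0.2],[0,0,0,-0.15,0.2],[0,0,0,-0.15,0.2],[0,0,0,-0.15,0.2],[0,0,0,-0.0146,0.2],[0,0,0.04,0,0.2],[0,0,0.01,0,0.2],[0,0,0,0,0.2],[0,0,0,0,0.2],[0,0,0,0,0.2]]'
python3 - <<'E'
from h import *
go(press(0,0,.051),.0465+np.pi)
S=avg("scene",4);np.save("S2.npy",S)
cv2.imwrite("pics/g2.png",cv2.resize(S[200:300,190:310],None,fx=5.8,fy=5.8,interpolation=cv2.INTER_CUBIC))
E
```

```text
t: 8.8
eef_pos: [0.5403, -0.1113, 0.1279]
tool_rot: [-0.001, 0.351, 0.936, -0.0]
contact_force: [0.5, 0.5, -0.6]
gripper_width: 0.295
grasp_force: 29.7
t: 9.9
eef_pos: [0.542, -0.1093, 0.0805]
tool_rot: [0.001, -0.023, 1.0, -0.0]
contact_force: [-0.1, -1.0, -0.2]
gripper_width: 0.293
grasp_force: 29.7
t 9.9 pos [ 0.542  -0.1093  0.0805] yaw -3.0953 now-axes [ 0.0006 -0.0004  0.0295] turn -0.0002 after-turn axes [ 0.0006 -0.0004  0.0295] F [-0.1 -1.  -0.2] w 0.293 q7 1.16[ WARN:0@5.283] global loadsave.cpp:1063 imwrite_ Unsupported depth image for selected encoder is fallbacked to CV_8U.
```

View pics/g2.png

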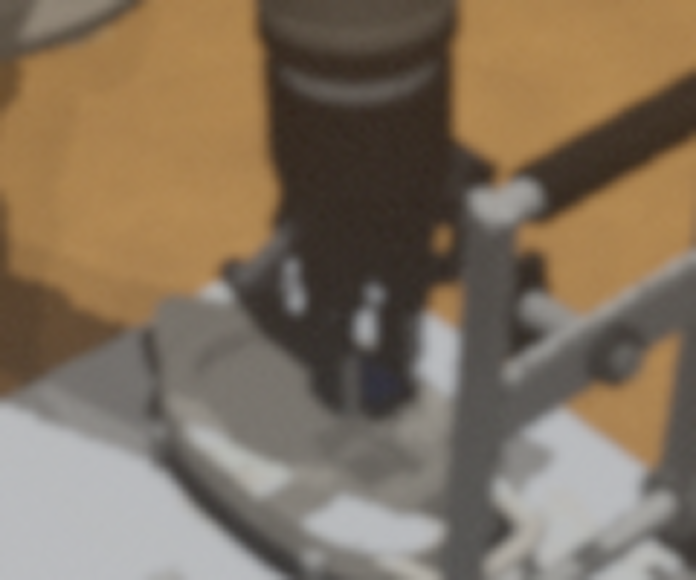

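The module is held level just above the recess, with its window at about crop (385,385). Lowering gently.

```bash
python3 -m creep '[[0.0006,-0.0004,0.015,0,0.2],[0,0,0.011,0,0.2],[0,0,0,0,0.2],[0,0,0,0,0.2]]'
python3 -m creep '[[0,0,0.002,0,0.2],[0,0,0.001,0,0.2],[0,0,0.001,0,0.2],[0,0,0,0,0.2],[0,0,0,0,0.2]]'
```

```text
t: 10.5
eef_pos: [0.5401, -0.1097, 0.0526]
tool_rot: [-0.001, -0.024, 1.0, 0.0]
contact_force: [-0.4, 0.1, -0.7]
gripper_width: 0.295
grasp_force: 29.7
t: 11.0
eef_pos: [0.541, -0.1097, 0.0502]
tool_rot: [0.0, -0.023, 1.0, -0.0]
contact_force: [-0.7, 0.4, 7.5]
gripper_width: 0.299
grasp_force: 30.6
```

```bash
python3 -c "
from h import *
o=monitor.get_obs();print(o['torque'].round(3),o['contact_force'].round(1))"
python3 -m creep '[[0.001,0,0,0,0.2],[0.0005,0,0,0,0.2],[0,0,0,0,0.2]]'
python3 -m creep '[[-0.0015,0,0,0,0.2],[-0.0015,0,0,0,0.2],[0,0,0,0,0.2]]'
python3 -c "
from h import *
o=monitor.get_obs();print(o['torque'].round(3),o['contact_force'].round(1))"
```

```text
[-0.024  0.481 -0.004] [-0.7  0.4  7.5]
t: 11.3
eef_pos: [0.5409, -0.1098, 0.0504]
tool_rot: [0.002, -0.023, 1.0, 0.0]
contact_force: [2.6, 0.7, 5.9]
gripper_width: 0.293
grasp_force: 30.5
t: 11.6
eef_pos: [0.5415, -0.1098, 0.0497]
tool_rot: [-0.001, -0.023, 1.0, -0.0]
contact_force: [-2.7, -0.1, 8.3]
gripper_width: 0.294
grasp_force: 30.8
[ 0.082  0.797 -0.058] [-2.7 -0.1  8.3]
```

```bash
python3 -m creep '[[-0.001,0,0,0,0.2],[-0.0005,0,0,0,0.2],[0,0,0,0,0.2],[0,0,0,0,0.2]]'
python3 -c "
from h import *
o=monitor.get_obs();print(o['torque'].round(3),o['contact_force'].round(1))"
python3 -m creep '[[-0.001,0,0,0,0.2],[-0.0005,0,0,0,0.2],[0,0,0,0,0.2],[0,0,0,0,0.2]]'
python3 -c "
from h import *
o=monitor.get_obs();print(o['torque'].round(3),o['contact_force'].round(1))"
```

```text
t: 12.0
eef_pos: [0.5423, -0.1099, 0.0495]
tool_rot: [-0.001, -0.023, 1.0, -0.0]
contact_force: [-3.2, 0.1, 9.1]
gripper_width: 0.294
grasp_force: 30.9
[-0.018  1.022  0.063] [-3.2  0.1  9.1]
t: 12.4
eef_pos: [0.5448, -0.1098, 0.049]
tool_rot: [-0.0, -0.023, 1.0, 0.0]
contact_force: [0.1, 1.0, -0.5]
gripper_width: 0.294
grasp_force: 29.9
[-0.02  -0.005 -0.004] [ 0.1  1.  -0.5]
```

The force vanished, so the module has dropped into the chamfer. Going deeper.

```bash
python3 -m creep '[[0,0,0.001,0,0.2],[0,0,0.001,0,0.2],[0,0,0.001,0,0.2],[0,0,0,0,0.2]]'
python3 -m creep '[[0,0,0.001,0,0.2],[0,0,0.001,0,0.2],[0,0,0,0,0.2],[0,0,0,0,0.2]]'
python3 -c "
from h import *
o=monitor.get_obs();print(o['torque'].round(3),o['contact_force'].round(1))"
```

```text
t: 12.8
eef_pos: [0.545, -0.1097, 0.0462]
tool_rot: [-0.0, -0.023, 1.0, -0.0]
contact_force: [-0.7, -0.5, -0.3]
gripper_width: 0.292
grasp_force: 29.9
t: 13.2
eef_pos: [0.5451, -0.1097, 0.046]
tool_rot: [-0.0, -0.023, 1.0, -0.001]
contact_force: [-7.3, -0.1, 19.1]
gripper_width: 0.294
grasp_force: 40.3
[0.002 1.555 0.01 ] [-7.3 -0.1 19.1]
```

```bash
python3 -m creep '[[0,0,-0.0025,0,0.2],[0,0,0,0,0.2],[0,0,0,0,0.3],[0,0,0,0,0.4],[0,0,0,0,0.5],[0,0,0,0,0.5],[0,0,-0.02,0,0.5],[0,0,-0.02,0,0],[0,0,0,0,0],[0,0,0,0,0],[0,0,0,0,0],[0,0,0,0,0]]'
python3 -m creep '[[0,0,0.02,0,0],[0,0,0.015,0,0],[0,0,0,0,0],[0,0,0,0,0]]'
python3 -c "
from h import *
go(press(.003,0,.046),None)"
```

```text
t: 14.4
eef_pos: [0.5444, -0.1098, 0.0859]
tool_rot: [-0.001, -0.023, 1.0, 0.0]
contact_force: [-0.8, -0.4, -0.3]
gripper_width: -0.001
grasp_force: 0.0
t: 14.8
eef_pos: [0.5447, -0.1095, 0.0513]
tool_rot: [-0.001, -0.024, 1.0, 0.0]
contact_force: [0.2, -0.2, -0.4]
gripper_width: 0.001
grasp_force: 0.0
t 14.8 pos [ 0.5447 -0.1095  0.0513] yaw -3.0945 now-axes [ 0.0002 -0.0002  0.0053] turn 0 after-turn axes [ 0.0002 -0.0002  0.0053] F [ 0.2 -0.2 -0.4] w 0.001 q7 1.13
```

```bash
python3 -m creep '[[0,0,0.002,0,0],[0,0,0.001,0,0],[0,0,0.001,0,0],[0,0,0.001,0,0],[0,0,0,0,0],[0,0,0,0,0]]'
python3 -m creep '[[0,0,0.001,0,0],[0,0,0.0005,0,0],[0,0,0,0,0],[0,0,0,0,0]]'
```

```text
t: 15.4
eef_pos: [0.5451, -0.1097, 0.0469]
tool_rot: [0.0, -0.023, 1.0, -0.0]
contact_force: [0.7, -0.2, -0.0]
gripper_width: 0.0
grasp_force: 0.0
t: 15.8
eef_pos: [0.5452, -0.1098, 0.0461]
tool_rot: [0.0, -0.023, 1.0, -0.0]
contact_force: [-3.2, -0.9, 7.2]
gripper_width: -0.005
grasp_force: 4.3
```

```bash
python3 -m creep '[[0,0,0.001,0,0],[0,0,0,0,0],[0,0,-0.006,0,0],[0.012,0,0,0,0],[0,0,0.0045,0,0],[0,0,0.001,0,0],[0,0,0,0,0],[0,0,0,0,0]]'
python3 -m creep '[[0,0,-0.006,0,0],[-0.024,0,0,0,0],[0,0,0.005,0,0],[0,0,0.001,0,0],[0,0,0,0,0],[0,0,0,0,0]]'
python3 -m creep '[[0,0,-0.04,0,0],[0,0,-0.04,0,0],[0,0,0,0,0],[0,0,0,0,0]]'
python3 -c "
from h import *
go(press(.018+.003,-.13,.1))"
```

```text
t: 16.6
eef_pos: [0.5314, -0.1106, 0.046]
tool_rot: [-0.002, -0.023, 1.0, -0.001]
contact_force: [-10.9, -0.9, 26.4]
gripper_width: 0.003
grasp_force: 13.4
t: 17.2
eef_pos: [0.5598, -0.109, 0.0461]
tool_rot: [0.003, -0.023, 1.0, 0.0]
contact_force: [4.3, -0.0, 9.8]
gripper_width: 0.003
grasp_force: 4.6
t: 17.6
eef_pos: [0.5568, -0.1096, 0.1248]
tool_rot: [0.0, -0.023, 1.0, -0.0]
contact_force: [-0.5, 0.9, -0.0]
gripper_width: -0.001
grasp_force: 0.0
t 17.6 pos [ 0.5568 -0.1096  0.1248] yaw -3.0953 now-axes [-0.0058 -0.1295  0.0249] turn 0 after-turn axes [-0.0058 -0.1295  0.0249] F [-0.5  0.9 -0. ] w -0.001 q7 1.21
```

The module measures flush (46 mm) at its centre and both ends. On to the catch paddle.

```bash
python3 -m creep '[[-0.002,-0.043,0,0,0],[-0.002,-0.043,0,0,0],[-0.001,-0.0435,0,0,0],[0,0,0.03,0,0],[0,0,0.014,0,0],[0,0,0,0,0],[0,0,0,0,0]]'
python3 -c "
from h import *
go(press(.020,-.13,.03))"
python3 -m creep '[[0,0,0.005,0,0],[0,0,0.005,0,0],[0,0,0.005,0,0],[0,0,0,0,0]]'
```

```text
t: 18.3
eef_pos: [0.5678, -0.2363, 0.0804]
tool_rot: [-0.001, -0.025, 1.0, 0.001]
contact_force: [0.5, -0.4, 0.1]
gripper_width: -0.001
grasp_force: 0.0
t 18.3 pos [ 0.5678 -0.2363  0.0804] yaw -3.092 now-axes [ 0.0004 -0.0025  0.0504] turn 0 after-turn axes [ 0.0004 -0.0025  0.0504] F [ 0.5 -0.4  0.1] w -0.001 q7 1.4
t: 18.7
eef_pos: [0.5677, -0.2382, 0.0652]
tool_rot: [-0.0, -0.024, 1.0, 0.0]
contact_force: [-0.3, -0.6, -0.4]
gripper_width: -0.001
grasp_force: 0.0
```

```bash
python3 -m creep '[[0,0,0.004,0,0],[0,0,0.004,0,0],[0,0,0,0,0]]'
python3 - <<'E'
from h import *
go(press(.020,-.13,.03))
s=avg("scene",3).clip(0,255).astype(np.uint8)
cv2.imwrite("pics/p1.png",cv2.resize(s[230:350,170:300],None,fx=5,fy=5,interpolation=cv2.INTER_CUBIC))
E
```

```text
t: 19.0
eef_pos: [0.5678, -0.2383, 0.0571]
tool_rot: [-0.0, -0.023, 1.0, 0.0]
contact_force: [-0.4, -0.0, 0.1]
gripper_width: -0.003
grasp_force: 0.0
t 19.0 pos [ 0.5678 -0.2383  0.0571] yaw -3.0948 now-axes [ 0.0003 -0.0004  0.0271] turn 0 after-turn axes [ 0.0003 -0.0004  0.0271] F [-0.4 -0.   0.1] w -0.003 q7 1.38
```

View pics/p1.png

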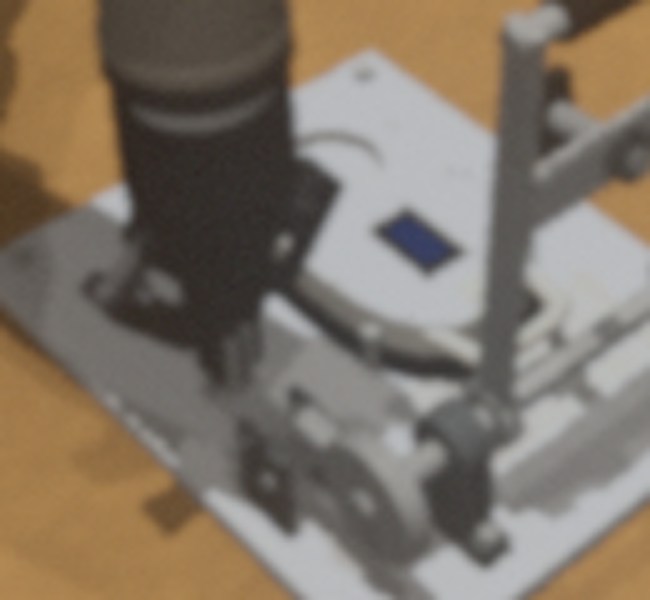

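The module sits flush with its window up, at about crop (418,240). The closed fingers are at crop (225,380), just in front of the paddle, without touching it. I'll raise, shift 8 mm back and descend again.

```bash
python3 -m creep '[[0,0,-0.03,0,0],[-0.008,0,0,0,0],[0,0,0,0,0],[0,0,0.01,0,0],[0,0,0.003,0,0],[0,0,0.003,0,0],[0,0,0,0,0],[0,0,0,0,0]]'
python3 -m creep '[[0,0,0.003,0,0],[0,0,0.003,0,0],[0,0,0,0,0]]'
```

```text
t: 19.95
eef_pos: [0.5759, -0.2378, 0.0715]
tool_rot: [-0.0, -0.023, 1.0, 0.0]
contact_force: [-0.5, -0.4, 0.3]
gripper_width: -0.001
grasp_force: 0.0
t: 20.25
eef_pos: [0.5758, -0.2379, 0.0653]
tool_rot: [-0.0, -0.023, 1.0, 0.0]
contact_force: [-0.1, 0.5, 0.3]
gripper_width: 0.001
grasp_force: 0.0
```

```bash
python3 -m creep '[[0,0,0.004,0,0],[0,0,0.004,0,0]]' | sed -n 2,4p
python3 -m creep '[[0,0,0.004,0,0],[0,0,0.004,0,0]]'| sed -n 2,4p
```

```text
eef_pos: [0.5762, -0.238, 0.0576]
tool_rot: [0.0, -0.023, 1.0, -0.0]
contact_force: [-0.8, 1.0, -0.4]
eef_pos: [0.5762, -0.2379, 0.0496]
tool_rot: [0.0, -0.023, 1.0, -0.0]
contact_force: [-0.2, -0.8, 1.5]
```

```bash
python3 -m creep '[[0,0,-0.03,0,0],[0,0,-0.04,0,0],[0.04,0,0,0,0],[0.05,0,0,0,0],[0.05,0,0,0,0],[0,0,0,0,0]]'| sed -n 2,4p
python3 - <<'E'
from h import *
s=avg("scene",3).clip(0,255).astype(np.uint8);t=avg("top",3).clip(0,255).astype(np.uint8)
print(s.shape)
a=cv2.resize(s[280:350,190:260],(400,400),interpolation=cv2.INTER_CUBIC); b=cv2.resize(t[150:220,345:395],(400,560),interpolation=cv2.INTER_CUBIC)
o=np.zeros((560,800,3),np.uint8);o[:400,:400]=a;o[:,400:]=b;cv2.imwrite("pics/p2.png",o)
E
```

```text
eef_pos: [0.4277, -0.2455, 0.1177]
tool_rot: [-0.005, -0.022, 1.0, -0.0]
contact_force: [1.3, -0.6, -0.7]
(420, 560, 3)
```

View pics/p2.png

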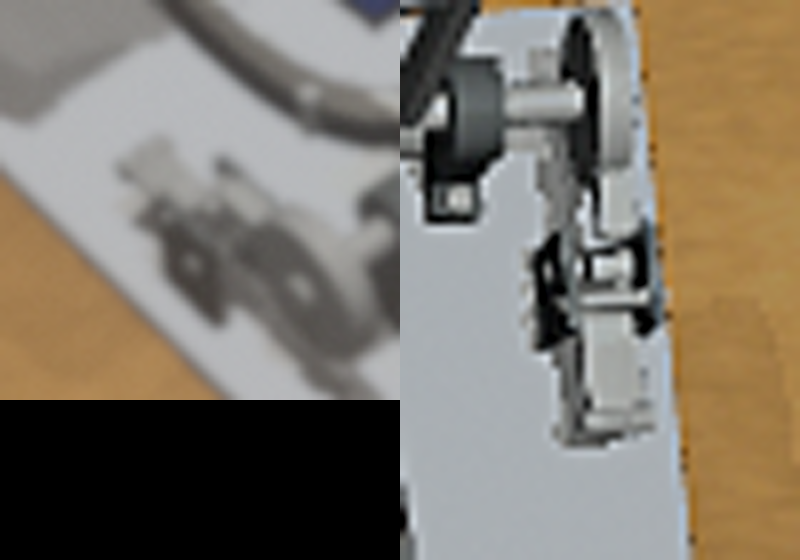

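```bash
python3 - <<'E'
from h import *
print("before",tri((372.2,200),(216.7,303.3)),"now",tri((371.9,201.5),(216.3,308)))
for a in (.5236,.3,.15,0,-.2,-.426):
    P=press(.073-.055*np.cos(a),-.13,.042+.055*np.sin(a));print(a,P,proj("top",P),proj("scene",P))
go(press(.023,-.13,.06))
E
```

```text
before (array([ 0.56781799, -0.23612186,  0.06255408]), np.float64(0.001978394936500463)) now (array([ 0.56605362, -0.23808774,  0.04682193]), np.float64(0.003143764814975191))
0.5236 [ 0.57288404 -0.23848026  0.06950006] [373.20263138 197.59824705] [216.40510494 302.94227607]
0.3 [ 0.5679772  -0.23870859  0.05825361] [372.48862764 199.94144351] [215.49107277 305.17779504]
0.15 [ 0.56614029 -0.23879407  0.0502191 ] [371.92754649 200.99494626] [215.27417659 307.14870004]
0 [ 0.56552337 -0.23882278  0.042     ] [371.31705114 201.61163648] [215.37492744 309.44411025]
-0.2 [ 0.56661852 -0.23877182  0.03107319] [370.45204109 201.74697662] [215.99043902 312.92024319]
-0.426 [ 0.57043362 -0.23859429  0.01927226] [369.4457053  200.97701157] [217.31014053 317.26835418]
t 21.55 pos [ 0.438  -0.2441  0.1201] yaw -3.0938 now-axes [-0.1325 -0.0009  0.0604] turn 0 after-turn axes [-0.1325 -0.0009  0.0604] F [0.2 0.5 0.4] w -0.003 q7 1.51
```

Triangulation gives the paddle end at about 47 mm height, so it has already been pushed from 70 mm, with little force. I'll carry on down.

```bash
python3 -m creep '[[-0.045,0,0,0,0],[-0.045,0,0,0,0],[-0.0425,-0.001,0,0,0],[0,0,0.04,0,0],[0,0,0.025,0,0],[0,0,0,0,0]]'| sed -n 2,4p
python3 -m creep '[[0,0,0.004,0,0],[0,0,0.004,0,0],[0,0,0.004,0,0],[0,0,0.004,0,0]]'| sed -n 2,4p
python3 -m creep '[[0,0,0.003,0,0],[0,0,0.003,0,0]]'| sed -n 2,4p
python3 -m creep '[[0,0,0.002,0,0],[0,0,0,0,0]]'| sed -n 2,4p
```

```text
eef_pos: [0.5679, -0.2378, 0.0513]
tool_rot: [-0.002, -0.024, 1.0, 0.001]
contact_force: [-0.3, 0.3, -0.3]
eef_pos: [0.569, -0.2396, 0.0395]
tool_rot: [0.001, -0.023, 1.0, -0.0]
contact_force: [-0.5, 0.1, 6.2]
eef_pos: [0.5694, -0.2395, 0.0333]
tool_rot: [0.001, -0.023, 1.0, -0.0]
contact_force: [1.3, -0.3, 2.0]
eef_pos: [0.5682, -0.2393, 0.0304]
tool_rot: [-0.0, -0.023, 1.0, 0.0]
contact_force: [0.7, 0.5, 0.1]
```

```bash
for i in 1; do python3 -m creep '[[0,0,0.002,0,0],[0,0,0.001,0,0]]'| sed -n 2,4p; done
python3 -m creep '[[0,0,0.001,0,0],[0,0,0.001,0,0],[0,0,0,0,0]]'| sed -n 2,4p
```

```text
eef_pos: [0.5687, -0.2392, 0.0278]
tool_rot: [0.0, -0.023, 1.0, 0.0]
contact_force: [0.8, -0.2, 2.0]
eef_pos: [0.569, -0.2392, 0.0264]
tool_rot: [0.0, -0.023, 1.0, -0.0]
contact_force: [-1.5, 0.6, 6.6]
```

```bash
python3 -m creep '[[0,0,0.001,0,0],[0,0,0.001,0,0],[0,0,0,0,0]]'| sed -n 2,4p
```

```text
eef_pos: [0.5692, -0.2393, 0.026]
tool_rot: [0.0, -0.023, 1.0, -0.001]
contact_force: [-6.3, -0.0, 19.6]
```

The catch is at its hard stop: 19.6 N with the tip at 26 mm, as expected for fully off. Next I'll rise, turn and open, then go over the handle bar.

```bash
python3 -m creep '[[0,0,-0.04,0,0],[0,0,-0.04,0,0],[0,0,-0.03,0.15,1],[0,0,-0.03,0.15,1],[0,0,-0.03,0.15,1],[0,0,-0.03,0.15,1],[0,0,-0.03,0.15,1],[0,0,-0.03,0.15,1],[0,0,-0.03,0.15,1],[0,0,-0.03,0.15,1],[0,0,0,0.15,1],[0,0,0,0.15,1],[0,0,0,0.071,1],[0,0,0,0,1],[0,0,0,0,1],[0,0,0,0,1]]'
python3 - <<'E'
from h import *
go(press(.146,0,.345),.0465+np.pi/2)
s=avg("scene",3);t=avg("top",3)
P=lambda a:press(.073-.055*np.cos(a),-.13,.042+.055*np.sin(a))
print(proj("top",P(-.426)),proj("scene",P(-.426)))
c=np.hstack([cv2.resize(s[270:350,190:270],(400,400),interpolation=cv2.INTER_CUBIC),cv2.resize(s[195:275,265:345],(400,400),interpolation=cv2.INTER_CUBIC)])
cv2.imwrite("pics/p3.png",c.clip(0,255).astype(np.uint8))
E
```

```text
t: 25.35
eef_pos: [0.5685, -0.2392, 0.3435]
tool_rot: [-0.0, 0.69, 0.724, -0.0]
contact_force: [0.0, 0.3, 0.5]
gripper_width: 0.997
grasp_force: 0.0
t 25.35 pos [ 0.5685 -0.2392  0.3435] yaw 1.619 now-axes [ 0.1303  0.1253 -0.0015] turn 0.0017 after-turn axes [ 0.1306  0.125  -0.0015] F [0.  0.3 0.5] w 0.997 q7 0.15
[369.4457053  200.97701157] [217.31014053 317.26835418]
```

View pics/p3.png

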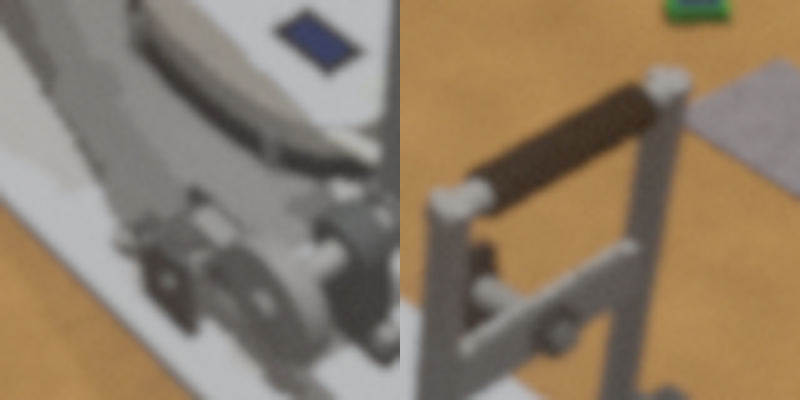

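The left half shows the paddle end at scene (216,318), which matches fully off (217,317). The right half shows the sleeve centre at scene (298,224.6), as predicted. Moving over the bar.

```bash
python3 -m creep '[[0.0325,0.0313,0,0,1],[0.0325,0.0313,0,0,1],[0.0325,0.0313,0,0,1],[0.0325,0.0313,0,0,1],[0,0,0,0,1],[0,0,0,0,1]]'
python3 -m creep '[[0,0,0.03,0,1],[0,0,0.03,0,1],[0,0,0.014,0,1],[0,0,0,0,1],[0,0,0,0,1]]'
python3 -c "
from h import *
go(press(.146,0,.269),.0465+np.pi/2)"
```

```text
t: 26.25
eef_pos: [0.6881, -0.1018, 0.3433]
tool_rot: [-0.0, 0.689, 0.724, 0.0]
contact_force: [-0.2, -1.2, -0.1]
gripper_width: 1.003
grasp_force: 0.0
t: 26.75
eef_pos: [0.6879, -0.1044, 0.2709]
tool_rot: [0.0, 0.691, 0.723, 0.0]
contact_force: [0.2, 0.1, 1.1]
gripper_width: 0.998
grasp_force: 0.0
t 26.75 pos [ 0.6879 -0.1044  0.2709] yaw 1.6162 now-axes [ 0.0014 -0.0005  0.0019] turn -0.0011 after-turn axes [ 0.0014 -0.0005  0.0019] F [0.2 0.1 1.1] w 0.998 q7 -0.15
```

```bash
python3 -m creep '[[0,0,0,0,0.4],[0,0,0,0,0.3],[0,0,0,0,0.1],[0,0,0,0,0.1],[0,0,0,0,0.1],[0,0,0,0,0.1],[0,0,0,0,0.1]]' 50
python3 - <<'E'
from h import *
o=monitor.get_obs();print(o["eef_pos"])
r=.2246;g=np.arctan2(224,-18) ; H=np.array([.128,.066])
a0=np.arctan2(.224,.018)  # up, angle from +x
p=np.array([.018,.224])
k=16;L=[]
prev=p
for i in range(1,k+1):
    a=a0+1.44*i/k; q=r*np.array([np.cos(a),np.sin(a)]); L.append((q-prev).round(4).tolist()); prev=q
print(L,prev)
E
```

```text
t: 27.45
eef_pos: [0.6845, -0.1037, 0.2707]
tool_rot: [-0.002, 0.69, 0.723, -0.003]
contact_force: [-13.7, -0.1, 10.3]
gripper_width: 0.239
grasp_force: 49.3
[ 0.68451259 -0.10371836  0.27066393]
[[-0.0202, 0.0006], [-0.0202, -0.0011], [-0.02, -0.0029], [-0.0197, -0.0047], [-0.0192, -0.0064], [-0.0185, -0.0081], [-0.0177, -0.0098], [-0.0167, -0.0113], [-0.0157, -0.0128], [-0.0144, -0.0141], [-0.0131, -0.0154], [-0.0117, -0.0165], [-0.0101, -0.0175], [-0.0085, -0.0183], [-0.0069, -0.019], [-0.0051, -0.0195]] [-0.2196197  0.0470356]
```

```bash
python3 -m creep '[[0,-0.004,0,0,0.1],[0,-0.0202,-0.0006,0,0.1],[0,-0.0202,0.0011,0,0.1],[0,-0.02,0.0029,0,0.1],[0,-0.0197,0.0047,0,0.1],[0,0,0,0,0.1]]' 
python3 -m creep '[[0,-0.0192,0.0064,0,0.1],[0,-0.0185,0.0081,0,0.1],[0,-0.0177,0.0098,0,0.1],[0,-0.0167,0.0113,0,0.1],[0,0,0,0,0.1]]'
```

```text
t: 28.05
eef_pos: [0.604, -0.1077, 0.2633]
tool_rot: [0.002, 0.691, 0.723, 0.001]
contact_force: [3.0, 0.6, 4.9]
gripper_width: 0.242
grasp_force: 51.8
t: 28.55
eef_pos: [0.532, -0.1113, 0.2258]
tool_rot: [0.001, 0.691, 0.723, 0.001]
contact_force: [5.4, -2.2, 0.3]
gripper_width: 0.241
grasp_force: 53.4
```

```bash
python3 -m creep '[[0,-0.0157,0.0128,0,0.1],[0,-0.0144,0.0141,0,0.1],[0,-0.0131,0.0154,0,0.1],[0,-0.0117,0.0165,0,0.1],[0,0,0,0,0.1]]' 
python3 -m creep '[[0,-0.0101,0.0175,0,0.1],[0,-0.0085,0.0183,0,0.1],[0,-0.0069,0.019,0,0.1],[0,0,0,0,0.1],[0,0,0,0,0.1]]'
```

```text
t: 29.05
eef_pos: [0.4789, -0.1138, 0.1671]
tool_rot: [0.001, 0.69, 0.723, 0.001]
contact_force: [7.3, -1.2, -0.4]
gripper_width: 0.236
grasp_force: 56.1
t: 29.55
eef_pos: [0.454, -0.115, 0.1132]
tool_rot: [0.001, 0.69, 0.723, 0.001]
contact_force: [5.0, -2.9, 2.7]
gripper_width: 0.237
grasp_force: 60.2
```

```bash
python3 -m creep '[[0,-0.0025,0.008,0,0.1],[0,-0.002,0.008,0,0.1],[0,-0.0005,0.003,0,0.1],[0,0,0,0,0.1],[0,0,0,0,0.1]]' | sed -n 2,6p
python3 -m creep '[[0,-0.0003,0.0015,0,0.1],[0,-0.0003,0.0015,0,0.1],[0,0,0,0,0.1]]' | sed -n 2,6p
```

```text
eef_pos: [0.4488, -0.1153, 0.0944]
tool_rot: [0.001, 0.69, 0.723, 0.001]
contact_force: [3.9, -2.8, 3.7]
gripper_width: 0.241
grasp_force: 61.5
eef_pos: [0.4481, -0.1153, 0.0913]
tool_rot: [0.002, 0.69, 0.723, 0.001]
contact_force: [4.2, -3.1, 4.6]
gripper_width: 0.247
grasp_force: 61.6
```

```bash
python3 -m creep '[[0,-0.0002,0.0015,0,0.1],[0,0,0.001,0,0.1],[0,0,0,0,0.1]]' | sed -n 2,6p
python3 -m creep '[[0,0,0.001,0,0.1],[0,0,0.001,0,0.1],[0,0,0,0,0.1]]' | sed -n 2,6p
```

```text
eef_pos: [0.4475, -0.1153, 0.0888]
tool_rot: [0.001, 0.69, 0.723, 0.001]
contact_force: [2.9, -3.3, 6.0]
gripper_width: 0.237
grasp_force: 61.8
eef_pos: [0.4471, -0.1154, 0.0868]
tool_rot: [0.001, 0.69, 0.723, 0.0]
contact_force: [1.7, -2.9, 7.7]
gripper_width: 0.239
grasp_force: 61.9
```

```bash
python3 -m creep '[[0,0,0.001,0,0.1],[0,0,0.001,0,0.1],[0,0,0,0,0.1],[0,0,0,0,0.1]]' | sed -n 2,6p
python3 -m creep '[[0,0,0.001,0,0.1],[0,0,0.001,0,0.1],[0,0,0,0,0.1],[0,0,0,0,0.1]]' | sed -n 2,6p
```

```text
eef_pos: [0.4467, -0.1154, 0.0849]
tool_rot: [0.001, 0.691, 0.723, 0.0]
contact_force: [0.8, -4.4, 10.0]
gripper_width: 0.241
grasp_force: 62.8
eef_pos: [0.4467, -0.1154, 0.0846]
tool_rot: [0.001, 0.691, 0.723, -0.001]
contact_force: [-6.6, -1.9, 36.2]
gripper_width: 0.239
grasp_force: 65.2
```

The pad now bears hard. I'll ease back into the 10–20 N band.

```bash
python3 -m creep '[[0,0,-0.001,0,0.1],[0,0,0,0,0.1],[0,0,0,0,0.1],[0,0,0,0,0.1]]' | sed -n 1,6p
```

```text
t: 32.15
eef_pos: [0.4467, -0.1154, 0.0847]
tool_rot: [0.001, 0.691, 0.723, -0.0]
contact_force: [-3.3, -1.9, 23.5]
gripper_width: 0.24
grasp_force: 64.0
```

```bash
python3 -m creep '[[0,0,-0.0004,0,0.1],[0,0,0,0,0.1],[0,0,0,0,0.1],[0,0,0,0,0.1],[0,0,0,0,0.1],[0,0,0,0,0.1]]' | sed -n 1,6p
python3 - <<'E'
from h import *
s=avg("scene",3);t=avg("top",3)
c=np.hstack([cv2.resize(s[190:350,180:340],(400,400),interpolation=cv2.INTER_CUBIC),cv2.resize(t[120:280,270:430],(400,400),interpolation=cv2.INTER_CUBIC)])
cv2.imwrite("pics/f.png",c.clip(0,255).astype(np.uint8))
print(monitor.get_obs()["contact_force"])
E
```

```text
t: 32.75
eef_pos: [0.4467, -0.1154, 0.0847]
tool_rot: [0.001, 0.691, 0.723, -0.0]
contact_force: [-1.4, -2.1, 18.0]
gripper_width: 0.236
grasp_force: 63.4
[-1.89412332 -3.96548602 18.69542847]
```

View pics/f.png

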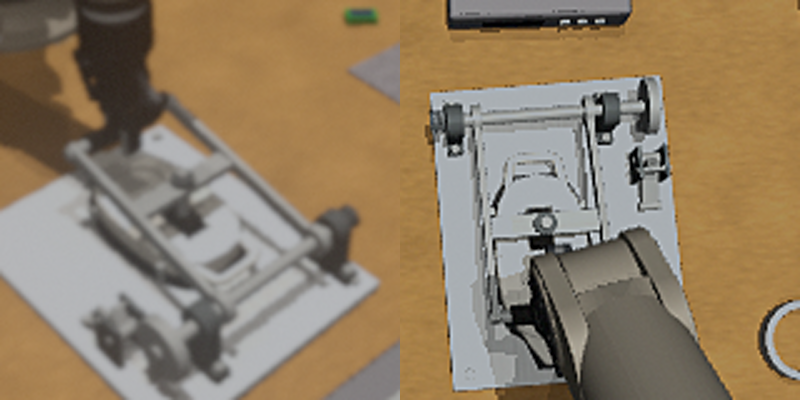

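The lever is down with its pad on the module, at about crop (185,215). The fingers grip the bar and the catch is off. Handing in.

```bash
python3 -c "
from station import bot
print(bot.hand_in())"
```

```text
the job is handed in; nothing more can be done
None
```

The module is flush in the recess with its window up, the catch is fully off, and the lever is held down on the module with about 18 N on the bar; handed in at about 33 s, no verdict returned.

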